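# Hover the middle probe over the chip through the jig's guide hole

## Task

Of the three look-alike test probes in the rack, take by its handle the one with the middle-thickness rod and lower it upright, tip first, through the guide hole of the board test jig without touching the jig at all. Finish while still holding it there, still and centred in the hole, with its tip about 10 mm above the chip under the hole. Leave the other two probes, the solder reel, the jar and the screwdriver where they are.

Things in the scene. Friction and masses are not known exactly. Their poses are not given: they have to be found in the camera images.
- probe_mid: Test probe upright in one of the rack's places (which one varies), rod 12 mm thick: the middle one. Alike otherwise: steel rod seen above and below the rack's plate; round grey handle 24 mm wide, 100 to 150 mm above the tip, 4 mm brass stub on top; flange 34 mm wide at 65 to 71 mm, boss 20 mm wide at 55 to 65 mm. 60 to 130 g. Origin: centre of the rod's tip, its lowest point; z up the rod.
- probe_thin: Like the middle probe in all but the rod, which is 6 mm thick: the thinnest. Upright in one of the rack's places. Origin: centre of the rod's tip; z up the rod. Leave alone.
- probe_thick: Like the middle probe in all but the rod, which is 18 mm thick: the thickest. Upright in one of the rack's places. Origin: centre of the rod's tip; z up the rod. Leave alone.
- rack: Fixed black open rack: base 80 x 230 x 6 mm, top plate 46 x 230 x 12 mm, its top 75 mm above the table. Three 24 mm holes at x = 0, y = -75, 0, +75 mm. A probe's flange lies on the plate, its boss is loose in the hole (2 mm all round), its tip 10 mm above the table; it clears the plate when lifted 65 mm, its neighbours' tops at 155 mm. Origin: centre of the underside; x across the row, y along it.
- guide_mouth (a point): Centre of the guide hole's mouth, in the top face of the jig's bridge, 70 mm above the table. z up along the bore, x and y as the jig's. The bore is vertical, round, 24 mm wide, 15 mm deep (right through the bridge), with a 1 mm chamfer; below it is free space down to the black chip (16 x 16 x 3 mm), whose top is 52 mm straight below the mouth.
- jig: Fixed aluminium board test jig: base 140 (x) x 130 (y) x 12 mm with a blue circuit board, and over it a bridge 50 (x) x 127 (y) x 15 mm on two end walls, its top 70 mm above the table; open at front and back. The guide hole is at x = 0, y = +18 mm. Origin: centre of the underside, on the table; z up. Place and yaw vary.
- reel: Loose aluminium solder reel standing on its flange, 60 mm diameter, 32 mm high, beyond the work. Origin: centre of the underside. Leave alone.
- jar: Loose small flux jar, 44 mm diameter, 45 mm high, beyond the rack. Origin: centre of the underside. Leave alone.
- driver: Loose screwdriver, 160 mm long, lying on the bench beyond the jig. Origin near its middle, on the bench; x along it to the blade. Leave alone.
Mind the look-alikes: they are no part of the job. What is shaped like the probe_mid but blue is not meant.

How it is judged:
By the outcome, as a careful person would: the job done as asked, in the order asked, and still so for the second after the job is handed in, while the arm keeps its last pose, push and grip.
It also fails if it takes over 48 s, if anything falls off the work surface, if the arm or the gripper's body presses on something with over 40 N, if the wrist force passes 120 N, or if a joint passes its speed limit or range.

## Robot

A 7-joint arm with a two-finger parallel gripper is mounted at the origin on the work surface. World frame = base frame: x ahead of the robot, y to its left, z up, the work surface at z = 0. Lengths are in mm, angles in rad, forces in N, time in s.
With the tool pointing down it reaches from about 425 to 875 mm from the base axis. Payload 8.4 kg.
Tool frame: the origin (TCP) lies midway between the tips of the shut fingers; the grasp point (between the pads) lies 19 mm behind it; z points along the fingers, y is the line along which they close (so a half turn about z gives the same grasp; the last joint's range is limited). The gripper opens to 85 mm and grips with 20 to 120 N. Pads are 22 mm wide; open, the fingers measure 114 mm over their backs; the gripper's body (76 mm by 85 mm) begins 54 mm behind the grasp point. The pads swing forward as they close: fully open they stand 13 mm farther back than shut.
Start: joints at [-1.24, 0.333, 0.04, 1.465, -0.013, 1.343, -0.059], TCP at [270.845, 590.853, 231.308] pointing down, gripper open.
Joint ranges: [-2.58, 2.58], [-0.38, 2.09], [-1.3, 1.39], [0.25, 2.4], [-1.5, 4.64], [0.08, 2.09], [-2.65, 2.65]. Speed limits (rad/s): [2.22, 2.22, 2.79, 2.79, 3.14, 3.14, 3.14].

## Interface

Orientations are given as a rotation vector (axis times angle).
In Python, from rig import get_state, capture, calibration, hand_in, masks_of gives the robot as it stands.
- The arm moves only by the tool arm_command, never from a script. Its argument "increments" is a list of rows, each an object of numbers: "x", "y", "z": the shift along the tool's x, y, z normalised to -1 to 1, where 1 is 300 mm; "yaw": the turn about the tool's z normalised to -1 to 1, where 1 is 180 degrees. In form: [{"x": .., "y": .., "z": .., "yaw": ..}, ...]. A call has 1 to 20 rows; each row is the pose to reach, as a shift and turn from the pose commanded when the call began, along the tool's axes at that moment, turning the shorter way round; what a row does not reach only later rows make up. A row lasts 1/8 s, in which the tool goes at most 62.5 mm and 10.7 degrees, less where a joint would pass 70% of its speed; a pose out of reach is approached as far as the arm can. A call with a number of a shift or a turn outside -1 to 1 is refused whole. A call with a gripper value outside its range is refused whole. "claw" is the closure, from -1 (fully open) to 1 (shut), set as the call begins (left out, the last holds). The fingers move at their own pace and stop on an object; "grip_force" is the grip in N (left out, the last holds). Time passes only in rows, so rows that repeat a pose let the fingers close. It gives the time, the measured TCP pose, the force, the opening and the grip force at its end, in the units of the state.
- get_state(): the state, without advancing time (a new reading comes with each control period).
- capture(name): name is "scene" or "top"; returns (picture, depth): 480x640x3 uint8, red, green, blue; 480x640 float32, mm along the optical axis (not along the pixel's ray), 0 where there is no reading.
- calibration(name): a dict with "fx", "fy", "cx", "cy" (pixels), "R" (3x3) and "t" (3): a world point X has camera coordinates R X + t. Camera axes: x right, y down, z forward; pixel columns grow to the right and rows downward; lengths in mm; the calibration is good to about 2 mm. A picture is of the moment at which its call begins. calibration takes no time and is no camera call.
- hand_in(): hands the job in; it is judged then, once.
Trained networks look in the newest picture that a camera, given by its name, has taken for a name from the list of things; names that differ only in an ending like _2 or _b are one class to them, and where a whole thing is asked for, a point or a joint stands for the part that bears it (a point fixed in the world has none). Each returns a list of dicts, best first, with "score" (0 to 1); they miss things now and then, are a little off and sometimes report something else, mostly with a low value. They report only what shows in the picture. A call takes as long as a camera call. They do not tell look-alikes from the thing itself.
- masks_of(name, camera): "pixels" (480x640 bool, what is visible of it) and "box" ([centre column, centre row, width, height] in pixels, round what is visible of it).
The state is a dict: "time": time; "joint_positions": joint angles; "joint_velocities": joint speeds; "tau": joint torques, N m; "tool_pos": TCP position; "tool_rot": TCP orientation; "force": force on the tool from outside, world axes, zero at the start; "moment": the same for the moment, N m; "width": finger opening in mm; "grasp_force": force on a finger pad.
Only numpy, scipy, OpenCV 4.12 (cv2) and the standard library are available. Lean on these libraries where they do the work, as an engineer would, in place of code of your own. Each camera call takes 0.05 s, during which the arm holds its last target. There are 200 camera calls.

## Working session

There is one attempt and no reset: what is moved stays moved. The work goes in short steps, Python scripts to look and compute and a tool call to move; the robot and the scene stay as the last step left them, time stands still between calls to the robot, and variables do not carry over. Pictures are saved under pics/ and viewed, at most 10 in all, crops included, and the job is handed in when it is done.

Besides the shell and the picture viewer there is one more tool, called after "Request:" in YAML: its name, and indented under it one key for each argument. arm_command: Moves the arm, as the interface text tells. Scaled input: -1 to 1 covers 300 mm each way for a shift and 180 degrees each way for a turn. Its arguments: {"type":"object","properties":{"increments":{"type":"array"},"claw":{"type":"number"},"grip_force":{"type":"number"}},"required":["increments"]}

```bash
mkdir -p pics; cat > h.py <<'E'
import numpy as np, cv2
from rig import *
def cloud(name,depth):
    c=calibration(name);v,u=np.mgrid[0:480,0:640]
    P=np.stack([(u-c['cx'])/c['fx']*depth,(v-c['cy'])/c['fy']*depth,depth],-1)
    return (P-np.array(c['t']))@np.array(c['R'])   # R^T(P-t)
def proj(name,X):
    c=calibration(name);p=np.array(c['R'])@np.array(X,float)+np.array(c['t'])
    return c['fx']*p[0]/p[2]+c['cx'],c['fy']*p[1]/p[2]+c['cy']
E
python3 - <<'E'
from h import *
s=get_state();print({k:np.round(v,3) for k,v in s.items()})
for n in("scene","top"):
    im,d=capture(n);cv2.imwrite(f"pics/{n}1.png",im[...,::-1]);np.save(n+"_d.npy",d);np.save(n+"_i.npy",im)
    c=calibration(n);print(n,c['fx'],"cam at",np.round(-np.array(c['R']).T@c['t']))
    P=cloud(n,d)
    for o in("probe_mid","rack","jig"):
        for m in masks_of(o,n):
            p=m['pixels']&(d>0);q=P[p]
            print(n,o,round(m['score'],2),np.round(m['box']),np.round(np.median(q,0)) if len(q) else 0, np.round(q.max(0)) if len(q) else 0)
E
```

```text
{'time': np.float64(0.0), 'joint_positions': array([-1.24 ,  0.334,  0.04 ,  1.466, -0.013,  1.343, -0.058]), 'joint_velocities': array([ 0.001, -0.   ,  0.002, -0.002, -0.001,  0.001, -0.001]), 'tau': array([ 1.0000e-03, -6.5856e+01,  1.3660e+00, -4.0556e+01,  1.7000e-02,
        1.3000e-02, -0.0000e+00]), 'tool_pos': array([270.658, 590.461, 230.389]), 'tool_rot': array([-6.700e-01, -3.069e+00,  3.000e-03]), 'force': array([0.078, 0.631, 0.433]), 'moment': array([-0.004, -0.002, -0.027]), 'grasp_force': np.float64(0.0), 'width': np.float64(85.369)}
scene 525.861838113126 cam at [1359.  201.  559.]
scene probe_mid 0.88 [359. 202.  18.  70.] [501.  89. 129.] [588. 102. 164.]
scene probe_mid 0.72 [364. 233.  21.  75.] [591. 113. 101.] [603. 128. 154.]
scene rack 0.71 [398. 236. 130.  61.] [505. 180.   6.] [597. 293.  80.]
scene jig 0.98 [205. 234.  84.  60.] [ 562. -197.   15.] [ 618. -130.   73.]
top 520.7993724605471 cam at [ 560.   32. 1129.]
top probe_mid 0.76 [284. 249.  17.  14.] [583. 109. 148.] [600. 122. 159.]
top probe_mid 0.6 [219. 301.  24.  18.] [489. 236. 135.] [503. 263. 168.]
top probe_mid 0.56 [294. 297.  20.  11.] [496.  88. 158.] [507. 106. 168.]
top rack 0.64 [259. 296. 111.  43.] [498. 155.  73.] [533. 282. 162.]
top rack 0.29 [322. 181.  27.  29.] [732.  31.  32.] [762.  64.  39.]
top jig 0.98 [436. 272.  74.  68.] [ 542. -198.   15.] [ 615. -130.   78.]
```

```bash
python3 - <<'E'
import cv2
a=cv2.imread("pics/scene1.png")[150:310,150:500];a=cv2.resize(a,(800,366),interpolation=cv2.INTER_CUBIC);cv2.imwrite("pics/c1.png",a)
b=cv2.imread("pics/top1.png")[140:350,190:500];cv2.imwrite("pics/c2.png",cv2.resize(b,(800,542),interpolation=cv2.INTER_CUBIC))
E
```

```text
(no output)
```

View pics/c1.png

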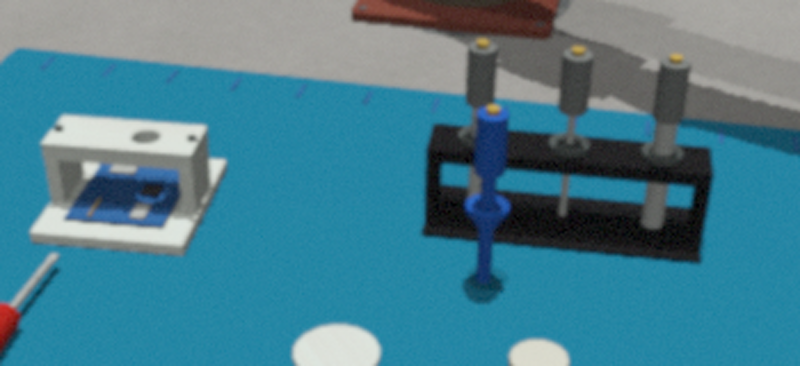

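View pics/c2.png

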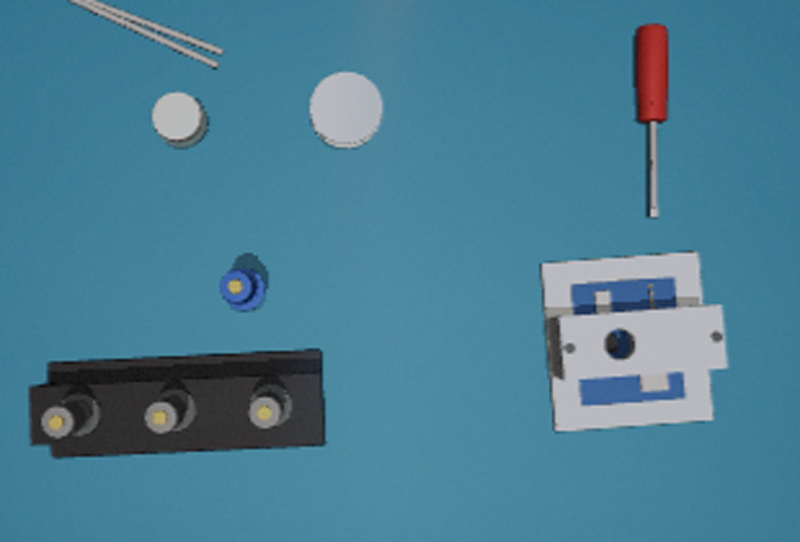

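The pictures show three grey probes in the rack and one blue look-alike. In scene c1 the candidates are:
- left: handle (482,75), rod partly hidden behind the blue probe
- middle: (575,80), thinnest rod
- right: (672,90), thickest rod
- blue: (490,140), free-standing, so not meant

The left one should be the 12 mm probe. I'll check it in a close crop and measure positions.

```bash
cat >> h.py <<'E'
def at_z(name,u,v,z):
    c=calibration(name);R=np.array(c['R']);o=-R.T@np.array(c['t'])
    r=R.T@np.array([(u-c['cx'])/c['fx'],(v-c['cy'])/c['fy'],1]);return o+r*(z-o[2])/r[2]
def blobs(mask,amin,amax):
    n,l,st,ce=cv2.connectedComponentsWithStats(mask.astype(np.uint8))
    return [(ce[i],st[i]) for i in range(1,n) if amin<=st[i][4]<=amax]
def brass(im):
    i=im.astype(int);return (i[...,0]-i[...,2]>45)&(i[...,1]-i[...,2]>22)
E
python3 - <<'E'
from h import *
for n in("scene","top"):
    im=np.load(n+"_i.npy")
    for c,s in blobs(brass(im),6,200): print(n,"brass",c.round(1),s[4],at_z(n,*c,164).round(1))
    g=im.astype(int).max(-1)
    m=np.zeros(g.shape,bool)
    if n=="top": m[262:285,418:445]=1
    else: m[200:217,200:228]=1
    for th in(90,110,130):
      for c,s in blobs((g<th)&m,15,300): print(n,"hole",th,c.round(1),s,at_z(n,*c,70).round(1))
d=np.load("top_d.npy");P=cloud("top",d)
q=P[255:290,405:475].reshape(-1,3);q=q[(q[:,2]>60)&(q[:,2]<80)]
r=cv2.minAreaRect(q[:,:2].astype(np.float32));print("bridge",r,np.median(q[:,2]))
a=np.load("scene_i.npy")[160:260,335:465,::-1];cv2.imwrite("pics/c3.png",cv2.resize(a,(780,600),interpolation=cv2.INTER_CUBIC))
E
```

```text
scene brass [361.  168.2] 19 [497.1  89.9 164. ]
scene brass [402.8 171.4] 20 [493.2 164.2 164. ]
scene brass [445.5 174.7] 18 [489.3 238.8 164. ]
scene brass [365.1 196.8] 13 [605.  112.9 164. ]
scene hole 130 [212.8 209.5] [209 209   9   2  17] [ 543.7 -183.7   70. ]
top brass [280.9 250.6] 18 [583.8 111.5 164. ]
top brass [292.  299.6] 25 [493.2  90.7 164. ]
top brass [251.5 301.3] 22 [490.  165.8 164. ]
top brass [211.5 303.3] 25 [486.3 240.1 164. ]
top hole 90 [430.  273.2] [425 268  11  11  93] [ 540.  -182.4   70. ]
top hole 110 [429.9 273.3] [425 268  11  11  98] [ 539.7 -182.3   70. ]
top hole 130 [429.8 273.1] [424 267  12  12 110] [ 540.1 -182.1   70. ]
bridge ((541.6942749023438, -199.8197021484375), (50.22135543823242, 128.09490966796875), 4.311517715454102) 69.97298202903397
```

View pics/c3.png

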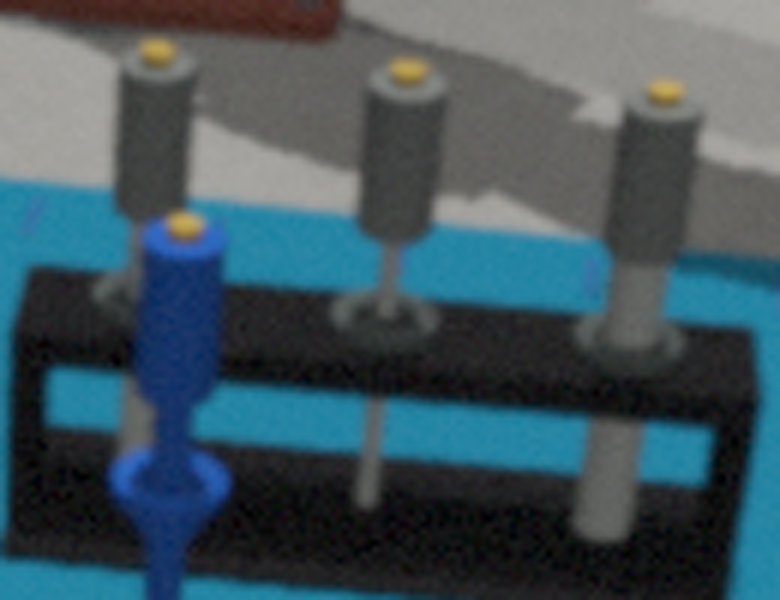

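The left probe's rod is about 6 px, between 3 px and 9.5 px, so it is probe_mid at about (495,90). Both cameras put the hole (46.7, -273.3) mm from it. Moving over in two steps.

Request:
arm_command:
  increments:
    - {"x": -0.687, "y": -0.602, "z": 0, "yaw": 0.348}
    - {"x": -0.687, "y": -0.602, "z": 0, "yaw": 0.348}
    - {"x": -0.687, "y": -0.602, "z": 0, "yaw": 0.348}
    - {"x": -0.687, "y": -0.602, "z": 0, "yaw": 0.348}
    - {"x": -0.687, "y": -0.602, "z": 0, "yaw": 0.348}
    - {"x": -0.687, "y": -0.602, "z": 0, "yaw": 0.348}
    - {"x": -0.687, "y": -0.602, "z": 0, "yaw": 0.348}
    - {"x": -0.687, "y": -0.602, "z": 0, "yaw": 0.348}
  claw: -1

```text
time: 1.4
tool_pos: [382.7, 341.2, 231.3]
tool_rot: [-2.163, -2.278, 0.0]
force: [0.1, -0.2, -0.7]
width: 85.3
grasp_force: 0.0
```

```bash
cat >> h.py <<'E'
from scipy.spatial.transform import Rotation as Ro
def inc(target):
    s=get_state();R=Ro.from_rotvec(s['tool_rot']).as_matrix();d=np.array(target)-s['tool_pos']
    print("t",s['time'],"pos",np.round(s['tool_pos'],1),"toolx",R[:,0].round(3),"tooly",R[:,1].round(3),"toolz",R[:,2].round(3),"F",np.round(s['force'],2),"w",round(float(s['width']),1))
    print("inc",(R.T@d/300).round(4))
E
python3 -c "
from h import *
inc([495.2,90.3,235])"
```

```text
t 1.4 pos [382.7 341.2 231.3] toolx [-0.052  0.999  0.   ] tooly [ 0.999  0.052 -0.   ] toolz [-0. -0. -1.] F [ 0.08 -0.25 -0.67] w 85.3
inc [-0.8547  0.331  -0.0124]
```

Request:
arm_command:
  increments:
    - {"x": -0.855, "y": 0.331, "z": -0.012}
    - {"x": -0.855, "y": 0.331, "z": -0.012}
    - {"x": -0.855, "y": 0.331, "z": -0.012}
    - {"x": -0.855, "y": 0.331, "z": -0.012}
    - {"x": -0.855, "y": 0.331, "z": -0.012}
    - {"x": -0.855, "y": 0.331, "z": -0.012}
    - {"x": -0.855, "y": 0.331, "z": -0.012}

```text
invalid input at $.increments[0]: expected keys x, y, z, yaw
```

```bash
python3 -c "
from h import *
inc([495.2,90.3,121])
im,d=capture('scene');cv2.imwrite('pics/s2.png',cv2.resize(im[80:280,270:470,::-1],(600,600)))"
```

```text
t 1.4 pos [382.7 341.2 231.3] toolx [-0.052  0.999  0.   ] tooly [ 0.999  0.052 -0.   ] toolz [-0. -0. -1.] F [ 0.08 -0.25 -0.67] w 85.3
inc [-0.8547  0.3311  0.3676]
```

View pics/s2.png

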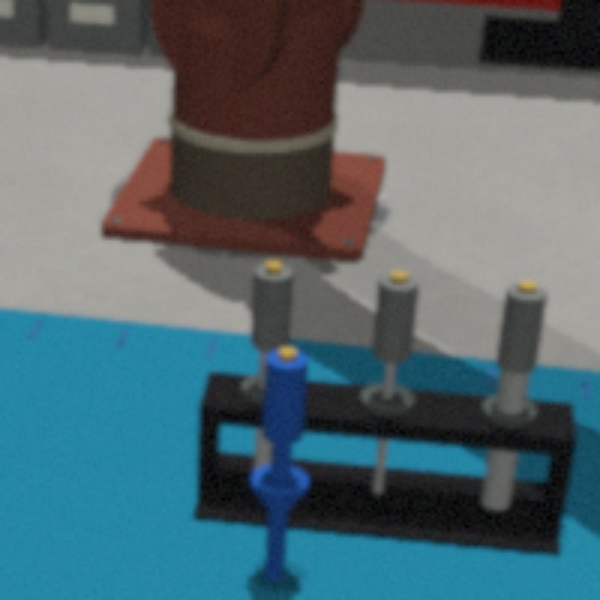

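The move was refused because every row needs all four keys, yaw included. The picture shows the rack unchanged, with the mid probe's stub at about (273,267) in the crop and no arm over it yet. Sending it again.

Request:
arm_command:
  increments:
    - {"x": -0.855, "y": 0.331, "z": -0.012, "yaw": 0}
    - {"x": -0.855, "y": 0.331, "z": -0.012, "yaw": 0}
    - {"x": -0.855, "y": 0.331, "z": -0.012, "yaw": 0}
    - {"x": -0.855, "y": 0.331, "z": -0.012, "yaw": 0}
    - {"x": -0.855, "y": 0.331, "z": -0.012, "yaw": 0}
    - {"x": -0.855, "y": 0.331, "z": -0.012, "yaw": 0}
    - {"x": -0.855, "y": 0.331, "z": -0.012, "yaw": 0}

```text
time: 2.33
tool_pos: [494.0, 90.6, 234.8]
tool_rot: [-2.165, -2.276, 0.0]
force: [-0.3, 1.1, 0.3]
width: 85.1
grasp_force: 0.0
```

```bash
python3 -c "
from h import *
inc([495.2,90.3,121])
im,d=capture('scene');cv2.imwrite('pics/s3.png',cv2.resize(im[80:280,270:470,::-1],(600,600)))
P=cloud('scene',d)[110:165,310:420].reshape(-1,3);P=P[(P[:,2]>235)&(P[:,2]<270)&(P[:,0]>400)&(P[:,0]<600)]
print(len(P),np.percentile(P,[2,50,98],axis=0).round(1))"
```

```text
t 2.325 pos [494.   90.6 234.8] toolx [-0.05   0.999  0.   ] tooly [ 0.999  0.05  -0.   ] toolz [-0.  0. -1.] F [-0.32  1.09  0.28] w 85.1
inc [-0.0012  0.004   0.3793]
184 [[448.2  83.7 247.2]
 [543.7  95.2 258.2]
 [551.5 104.3 269.4]]
```

View pics/s3.png

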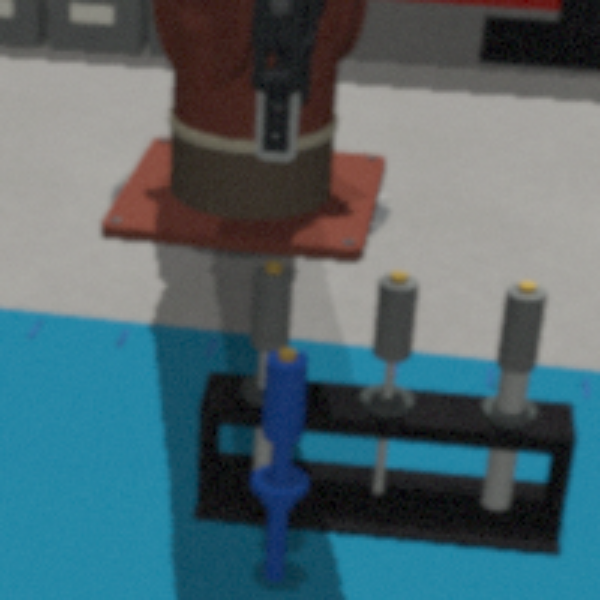

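```bash
python3 -c "
from h import *
im,d=capture('scene');P=cloud('scene',d)
m=(P[...,0]>530)&(P[...,0]<570)&(P[...,2]>225)&(P[...,2]<268)&(abs(P[...,1]-90)<25)
for v in range(100,150):
    u=np.where(m[v])[0]
    if len(u)>3: print(v,u.min(),u.max(),P[v,u,1].min().round(1),P[v,u,1].max().round(1),P[v,u,2].mean().round(0),np.median(P[v,u,0]).round(0))
print(proj('scene',[551,90.6,250]))"
```

```text
121 356 369 83.7 104.3 267.0 542.0
122 356 369 83.8 104.7 267.0 544.0
123 356 369 83.7 104.7 266.0 548.0
124 356 369 83.8 104.7 264.0 548.0
125 356 369 84.2 104.8 262.0 547.0
126 356 369 84.5 104.9 261.0 547.0
127 356 369 83.8 104.8 259.0 547.0
128 356 369 84.0 104.6 257.0 548.0
129 356 369 84.3 104.4 255.0 548.0
130 356 368 84.3 103.6 254.0 547.0
131 356 368 84.0 104.2 251.0 542.0
132 356 368 84.3 104.3 249.0 542.0
133 358 367 87.4 102.6 248.0 542.0
(np.float64(359.04170890076875), np.float64(133.18488159835982))
```

Request:
arm_command:
  increments:
    - {"x": -0.008, "y": 0.002, "z": 0.05, "yaw": 0}
    - {"x": -0.008, "y": 0.002, "z": 0.13, "yaw": 0}
    - {"x": -0.008, "y": 0.002, "z": 0.21, "yaw": 0}
    - {"x": -0.008, "y": 0.002, "z": 0.29, "yaw": 0}
    - {"x": -0.008, "y": 0.002, "z": 0.35, "yaw": 0}
    - {"x": -0.008, "y": 0.002, "z": 0.379, "yaw": 0}
    - {"x": -0.008, "y": 0.002, "z": 0.379, "yaw": 0}
    - {"x": -0.008, "y": 0.002, "z": 0.379, "yaw": 0}

```text
time: 3.42
tool_pos: [495.4, 87.1, 121.8]
tool_rot: [2.167, 2.274, 0.001]
force: [-0.2, 0.4, 0.2]
width: 85.0
grasp_force: 0.0
```

```bash
python3 -c "
from h import *
inc([494.5,88,121])
im,d=capture('scene');cv2.imwrite('pics/s4.png',cv2.resize(im[120:270,300:450,::-1],(600,600)))"
```

```text
t 3.425 pos [495.4  87.1 121.8] toolx [-0.048  0.999  0.   ] tooly [0.999 0.048 0.001] toolz [ 0.001  0.    -1.   ] F [-0.18  0.35  0.18] w 85.0
inc [ 0.0031 -0.003   0.0025]
```

View pics/s4.png

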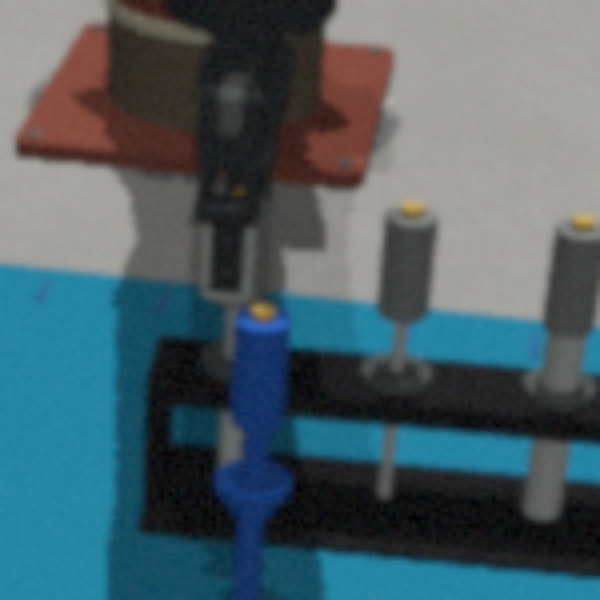

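The gripper straddles the handle, with the finger at (226,260) and the stub at about (240,190) in line with it once parallax is allowed for. Closing.

Request:
arm_command:
  increments:
    - {"x": 0, "y": 0, "z": 0, "yaw": 0}
    - {"x": 0, "y": 0, "z": 0, "yaw": 0}
    - {"x": 0, "y": 0, "z": 0, "yaw": 0}
    - {"x": 0, "y": 0, "z": 0, "yaw": 0}
    - {"x": 0, "y": 0, "z": 0, "yaw": 0}
    - {"x": 0, "y": 0, "z": 0, "yaw": 0}
    - {"x": 0, "y": 0, "z": 0, "yaw": 0}
    - {"x": 0, "y": 0, "z": 0, "yaw": 0}
    - {"x": 0, "y": 0, "z": 0, "yaw": 0}
    - {"x": 0, "y": 0, "z": 0, "yaw": 0}
  claw: 1
  grip_force: 60

```text
time: 4.72
tool_pos: [495.1, 87.0, 121.4]
tool_rot: [2.168, 2.274, 0.0]
force: [-1.8, -0.3, 4.6]
width: 22.7
grasp_force: 58.9
```

Request:
arm_command:
  increments:
    - {"x": 0, "y": 0, "z": -0.02, "yaw": 0}
    - {"x": 0, "y": 0, "z": -0.06, "yaw": 0}
    - {"x": 0, "y": 0, "z": -0.11, "yaw": 0}
    - {"x": 0, "y": 0, "z": -0.16, "yaw": 0}
    - {"x": 0, "y": 0, "z": -0.21, "yaw": 0}
    - {"x": 0, "y": 0, "z": -0.26, "yaw": 0}
    - {"x": 0, "y": 0, "z": -0.31, "yaw": 0}
    - {"x": 0, "y": 0, "z": -0.34, "yaw": 0}
    - {"x": 0, "y": 0, "z": -0.36, "yaw": 0}
    - {"x": 0, "y": 0, "z": -0.36, "yaw": 0}
    - {"x": 0, "y": 0, "z": -0.36, "yaw": 0}

```text
time: 6.1
tool_pos: [494.8, 86.9, 228.8]
tool_rot: [-2.168, -2.274, 0.001]
force: [1.0, 0.0, -0.7]
width: 23.0
grasp_force: 58.6
```

```bash
python3 -c "
from h import *
inc([495.1+46.7,87-273.3,230])"
```

```text
t 6.1 pos [494.8  86.9 228.8] toolx [-0.048  0.999 -0.   ] tooly [ 0.999  0.048 -0.001] toolz [-0.001 -0.    -1.   ] F [ 1.03  0.03 -0.72] w 23.0
inc [-0.9172  0.113  -0.0039]
```

Request:
arm_command:
  increments:
    - {"x": -0.03, "y": 0.004, "z": 0, "yaw": 0}
    - {"x": -0.1, "y": 0.012, "z": 0, "yaw": 0}
    - {"x": -0.2, "y": 0.025, "z": 0, "yaw": 0}
    - {"x": -0.31, "y": 0.038, "z": 0, "yaw": 0}
    - {"x": -0.42, "y": 0.052, "z": 0, "yaw": 0}
    - {"x": -0.53, "y": 0.065, "z": 0, "yaw": 0}
    - {"x": -0.64, "y": 0.079, "z": 0, "yaw": 0}
    - {"x": -0.74, "y": 0.091, "z": 0, "yaw": 0}
    - {"x": -0.82, "y": 0.101, "z": 0, "yaw": 0}
    - {"x": -0.88, "y": 0.108, "z": 0, "yaw": 0}
    - {"x": -0.91, "y": 0.112, "z": 0, "yaw": 0}
    - {"x": -0.917, "y": 0.113, "z": 0, "yaw": 0}
    - {"x": -0.917, "y": 0.113, "z": 0, "yaw": 0}
    - {"x": -0.917, "y": 0.113, "z": 0, "yaw": 0}

```text
time: 7.85
tool_pos: [542.1, -185.4, 229.2]
tool_rot: [-2.166, -2.275, -0.0]
force: [0.1, -0.5, -0.3]
width: 22.9
grasp_force: 58.6
```

```bash
python3 -c "
from h import *
inc([541.8,-186.3,230])
im,d=capture('scene');np.save('s5.npy',im);np.save('s5d.npy',d);cv2.imwrite('pics/s5.png',cv2.resize(im[120:270,145:295,::-1],(600,600),interpolation=cv2.INTER_CUBIC))
s=get_state();print(proj('scene',[541.8,-186.3,118]))
im,d=capture('top');np.save('t5.npy',im);
for c,s in blobs(brass(im),4,200): print(c.round(1),s[4],at_z('top',*c,272).round(1))
"
```

```text
t 7.85 pos [ 542.1 -185.4  229.2] toolx [-0.049  0.999  0.   ] tooly [0.999 0.049 0.   ] toolz [-0.  0. -1.] F [ 0.07 -0.51 -0.3 ] w 22.9
inc [-0.0029 -0.0013 -0.0026]
(np.float64(209.22068412412574), np.float64(186.24709017172003))
[280.8 250.6] 19 [581.  102.8 272. ]
[251.6 301.3] 24 [497.8 150.7 272. ]
[211.6 303.3] 27 [494.5 216.8 272. ]
```

View pics/s5.png

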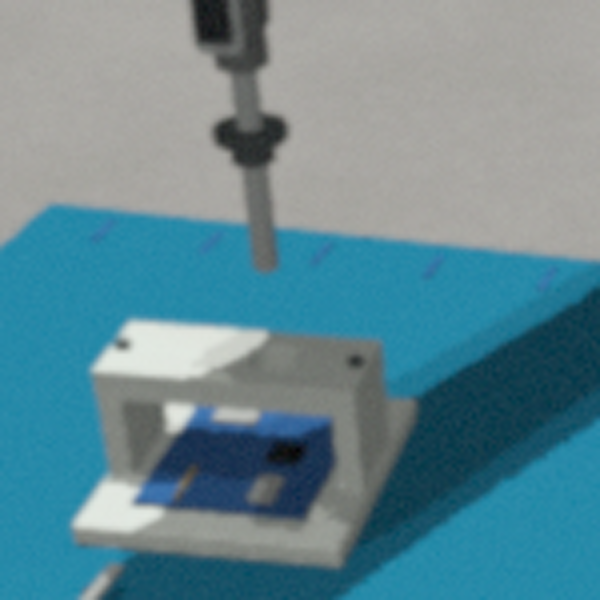

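The rod tip is at (264,268) in the crop, roughly over the hole at about (268,355). Next I'll compare the rod axis with the hole numerically in both cameras, so that each camera's bias cancels.

```bash
python3 - <<'E'
from h import *
im=np.load('s5.npy');d=np.load('s5d.npy');P=cloud('scene',d)
# rod: rows, by depth against background
for v in range(138,190,4):
    r=np.where((d[v,195:225]>0)&(np.abs(P[v,195:225,0]-541)<40))[0]+195
    if len(r): print(v,r.min(),r.max(),r.mean().round(2),P[v,r].mean(0).round(1))
print([np.round(proj('scene',[543.7,-183.7,z]),2) for z in(70,118,140,160,175,200)])
# hole (in new picture) near 212.8,209.5
t=np.load('t5.npy');print(proj('top',[542,-186,118]),proj('top',[542,-186,70]))
a=t[230:310,380:480,::-1];b=im[130:220,165:265,::-1]
cv2.imwrite('pics/t5.png',np.hstack([cv2.resize(a,(400,320),interpolation=cv2.INTER_CUBIC),cv2.resize(b,(356,320),interpolation=cv2.INTER_CUBIC)]))
E
```

```text
138 203 209 206.0 [ 548.5 -178.5  215.9]
142 203 209 206.0 [ 545.  -181.   206.9]
146 204 210 207.0 [ 544.2 -180.4  199.2]
150 200 216 208.0 [ 539.6 -181.5  189.6]
154 199 217 208.0 [ 551.2 -177.   187.2]
158 203 213 208.0 [ 548.1 -179.3  178. ]
162 206 211 208.5 [ 544.4 -180.9  168.5]
166 206 212 209.0 [ 544.6 -180.8  160.8]
170 207 212 209.5 [ 544.7 -180.7  152.9]
174 207 213 210.0 [ 543.5 -181.1  144.3]
178 208 213 210.5 [ 545.  -180.3  137.1]
182 208 214 211.0 [ 542.9 -181.3  127.8]
186 209 214 211.2 [ 544.  -181.2  120.2]
[array([212.77, 209.48]), array([210.14, 186.84]), array([208.89, 176.06]), array([207.72, 166.03]), array([206.83, 158.36]), array([205.31, 145.28])]
(np.float64(436.88605417864073), np.float64(272.57587928136587)) (np.float64(431.72219308851413), np.float64(272.15574871557135))
```

View pics/t5.png

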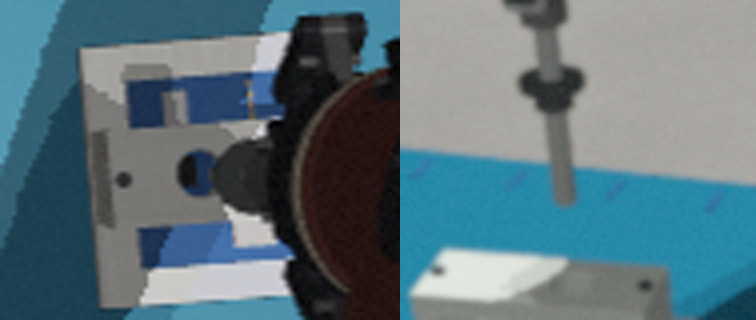

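```bash
python3 - <<'E'
from h import *
g=np.load('scene_i.npy').astype(float).mean(-1)[203:216,203:224];
bg=np.percentile(g,60)
w=np.clip(bg-15-g,0,None);n,l,st,ce=cv2.connectedComponentsWithStats((w>0).astype(np.uint8))
k=1+st[1:,4].argmax();v,u=np.mgrid[203:216,203:224];w=w*(l==k)
c=(u*w).sum()/w.sum(),(v*w).sum()/w.sum();print("scene hole",c,st[k],at_z('scene',*c,70).round(1))
t=np.load('t5.npy').astype(int);g=t.max(-1)
for col in range(430,450,2): print(col,''.join('%4d'%x for x in g[255:292,col]))
print("flange rows pred", [np.round(proj('top',[540,-184,z]),2) for z in(70,118,173,183,189)])
E
```

```text
scene hole (np.float64(213.18634410610875), np.float64(209.38735288623204)) [ 4  3 14  7 74] [ 543.2 -183.1   70. ]
430  105 104 108 105 106 105 119 120 118 121 119 120  89  78  81  79  78  80  81  78  77  76  77  78  98 118 118 118 117 119 120 147 149 148 148 147 148
432  106 107 108 107 106 108 120 119 118 117 120 121 107  73  79  79  80  67  64  62  69  79  74  69 109 118 117 117 117 119 125 148 147 148 148 149 150
434  106 106 106 106 106 111 118 117 119 120 121 120 120 115  66  45  39  39  41  39  42  41  46  72 119 117 117 117 116 119 132 148 148 147 166 168 170
436  106 107 105 105 105 132 158 117 119 119 121 120  88  52  43  45  46  45  45  45  44  47  46  44  46  48 160 189 118 120 142 165 169 170 171 170 171
438  103 104 103 105 105 126 159 158 153 118 120  47  44  47  46  46  45  44  45  44  46  49  47  46  45  47  59 151 201 202 188 164 162 169 146 147 172
440  154 105 104 107 106 140 157 157 158 128  79  45  42  45  45  44  45  51  51  53  41  50  45  44  43  46  45  46 170 202 198 197 195 198 198 196 187
442  118 114  82  83  92 159 157 158 160 118  40  44  43  45  43  40  41  38  37  39  36  38  35  38  42  47  48  45 100 202 198 197 197 196 197 196 183
444  162 104 102 103  96 158 158 201 201 124  56  56  30  32  38  38  36  37  37  38  37  36  36  34  37  39  38  48  98 204 197 195 196 196 196 195 181
446  161 103 104 104 118 135 121 131 133  65  57  59  25  30  36  39  35  30  29  28  27  25  32  29  32  34  29  26  57  55 110 195 196 196 196 196 177
448  117 103 105 105 157  16  16  21  23  22  26  34  22  20  20  16  18  12  16  19   9  15  16  23  20  16  12  19  25  23  52  84  88 112 142 196 175
flange rows pred [array([430.74, 273.15]), array([435.86, 273.62]), array([442.35, 274.21]), array([443.62, 274.33]), array([444.39, 274.4 ])]
```

The rod is parallel to the vertical. It sits about 1.2 mm too far in +y (scene) and about 1 mm in +x (top, flange against hole). I'll correct that and go down to just above the mouth.

Request:
arm_command:
  increments:
    - {"x": -0.004, "y": -0.003, "z": 0.02, "yaw": 0}
    - {"x": -0.004, "y": -0.003, "z": 0.05, "yaw": 0}
    - {"x": -0.004, "y": -0.003, "z": 0.08, "yaw": 0}
    - {"x": -0.004, "y": -0.003, "z": 0.11, "yaw": 0}
    - {"x": -0.004, "y": -0.003, "z": 0.127, "yaw": 0}
    - {"x": -0.004, "y": -0.003, "z": 0.127, "yaw": 0}
    - {"x": -0.004, "y": -0.003, "z": 0.127, "yaw": 0}
    - {"x": -0.004, "y": -0.003, "z": 0.127, "yaw": 0}

```text
time: 8.95
tool_pos: [541.4, -187.5, 191.5]
tool_rot: [2.167, 2.274, 0.0]
force: [-1.2, 0.0, -0.5]
width: 22.6
grasp_force: 58.7
```

```bash
python3 - <<'E'
from h import *
inc([541.3,-186.6,139.4])
im,d=capture('scene');t,td=capture('top');np.save('s6.npy',im);np.save('t6.npy',t)
a=t[240:300,405:465,::-1];b=im[165:225,185:245,::-1]
cv2.imwrite('pics/t6.png',np.hstack([cv2.resize(x,(400,400),interpolation=cv2.INTER_CUBIC) for x in(a,b)]))
P=cloud('scene',d);g=im.astype(int).max(-1)
for v in range(178,204,3):
    r=np.where((np.abs(P[v,200:222,0]-541)<25)&(P[v,200:222,2]>78))[0]+200
    if len(r): print(v,r.min(),r.max(),r.mean(),proj('scene',[543.3,-183.2,75+ (204-v)*2.05])[0].round(2), proj('scene',[543.3,-183.2,75+(204-v)*2.05])[1].round(1))
G=t.astype(int).max(-1)
for c in range(424,446,2): print(c,''.join('%4d'%x for x in G[258:290,c]))
E
```

```text
t 8.95 pos [ 541.4 -187.5  191.5] toolx [-0.048  0.999 -0.   ] tooly [0.999 0.048 0.001] toolz [ 0.001 -0.    -1.   ] F [-1.21  0.02 -0.45] w 22.6
inc [ 0.003  -0.0003  0.1735]
178 204 215 209.5 209.9 181.8
181 207 213 210.0 210.24 184.8
184 207 213 210.0 210.59 187.7
187 208 213 210.5 210.93 190.7
190 208 214 211.0 211.27 193.6
193 209 214 211.5 211.61 196.6
196 209 214 211.5 211.95 199.5
199 209 215 212.0 212.28 202.3
202 210 215 212.5 212.61 205.2
424   96  93  93 109 121 116 120 118 121 120 122 123  98  67  66  68  69  80 111 119 118 120 118 118 118 115 117 119 134 140 149 148
426  115 120  92 112 120 119 120 119 120 121 101  38  25  17  19  22  19  22  36  85 101 121 119 117 118 116 119 119 141 149 149 148
428  106 106 103 119 119 118 121 120 120 102  79  46  32  26  28  19  22  20  51  77  79 103 117 118 118 116 120 119 145 147 147 150
430  106 106 104 120 118 118 122 120 121  91  80  79  79  65  46  39  41  45  56  68  78 100 118 117 117 116 119 119 145 147 147 148
432  107 106 106 119 118 120 119 119 121 108  56  48  46  47  45  45  46  45  47  42  48  56  86 117 117 118 119 126 148 148 148 148
434  105 106 102 119 116 118 118 121  87  51  47  48  47  47  48  47  44  44  47  45  48  45  44  69 116 116 118 131 146 147 146 147
436  105 106 127 119 116 120 118 121  47  46  45  46  44  48  47  49  48  50  47  46  47  46  47  47  67 117 119 132 145 147 149 167
438  107 105 125 151 118 119 119  78  41  45  47  41  42  37  40  37  39  38  40  37  40  46  44  44  45 159 193 186 164 163 167 147
440  105 107 140 157 157 152 108  60  56  48  32  36  37  38  35  36  32  36  38  36  37  37  42  43  46 143 201 198 197 196 198 198
442   84  91 158  94  92  97  90  56  60  48  26  31  28  24  25  15  23  20  24  20  18  25  25  17  40  58  61 178 196 196 196 197
444  105  94 100  12  22  23  21  25  26  18  19  18  11  19  15  15  18  17  16  16  20  18  17  18  16  17  22  60  85  87 144 195
```

View pics/t6.png

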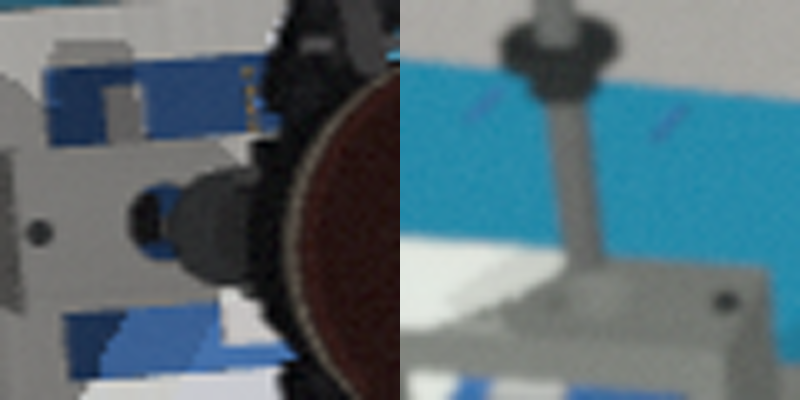

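Rod against hole is now within about 0.3 mm in both views: the tip is at about (585,268) in the scene half, right at the mouth, and the flange centre row is 273.7 against 273.9 predicted. Going straight down.

Request:
arm_command:
  increments:
    - {"x": 0, "y": -0.001, "z": 0.01, "yaw": 0}
    - {"x": 0, "y": -0.001, "z": 0.025, "yaw": 0}
    - {"x": 0, "y": -0.001, "z": 0.04, "yaw": 0}
    - {"x": 0, "y": -0.001, "z": 0.055, "yaw": 0}
    - {"x": 0, "y": -0.001, "z": 0.07, "yaw": 0}
    - {"x": 0, "y": -0.001, "z": 0.085, "yaw": 0}
    - {"x": 0, "y": -0.001, "z": 0.1, "yaw": 0}
    - {"x": 0, "y": -0.001, "z": 0.115, "yaw": 0}
    - {"x": 0, "y": -0.001, "z": 0.13, "yaw": 0}
    - {"x": 0, "y": -0.001, "z": 0.145, "yaw": 0}
    - {"x": 0, "y": -0.001, "z": 0.158, "yaw": 0}
    - {"x": 0, "y": -0.001, "z": 0.168, "yaw": 0}
    - {"x": 0, "y": -0.001, "z": 0.173, "yaw": 0}
    - {"x": 0, "y": -0.001, "z": 0.173, "yaw": 0}
    - {"x": 0, "y": -0.001, "z": 0.173, "yaw": 0}
    - {"x": 0, "y": -0.001, "z": 0.173, "yaw": 0}

```text
time: 11.05
tool_pos: [541.0, -187.5, 139.3]
tool_rot: [2.168, 2.274, 0.0]
force: [0.8, -0.1, -0.1]
width: 22.8
grasp_force: 58.7
```

```bash
python3 - <<'E'
from h import *
inc([541.3,-187.5,139.4])
im,d=capture('scene');t,td=capture('top')
a=t[240:300,405:465,::-1];b=im[180:255,175:250,::-1]
cv2.imwrite('pics/t7.png',np.hstack([cv2.resize(x,(400,400),interpolation=cv2.INTER_CUBIC) for x in(a,b)]))
print([np.round(proj('scene',[543.3,-183.2,z]),1) for z in(18,28,55,70,80,90)], np.round(proj('top',[540,-184,99]),1))
P=cloud('scene',d)
for v in range(190,214,2):
    r=np.where((np.abs(P[v,200:225,0]-541)<25)&(P[v,200:225,2]>76))[0]+200
    if len(r): print(v,r.min(),r.max(),r.mean())
G=t.astype(int).max(-1)
for c in range(422,444,2): print(c,''.join('%4d'%x for x in G[258:290,c]))
E
```

```text
t 11.05 pos [ 541.  -187.5  139.3] toolx [-0.048  0.999 -0.   ] tooly [0.999 0.048 0.   ] toolz [ 0. -0. -1.] F [ 0.84 -0.14 -0.13] w 22.8
inc [ 0.      0.0011 -0.0002]
[array([215.8, 232.7]), array([215.3, 228.3]), array([213.9, 216.2]), array([213.1, 209.4]), array([212.6, 204.8]), array([212. , 200.1])] [433.8 273.4]
190 208 214 211.0
192 209 216 212.5
194 205 220 212.5
196 203 220 211.5
198 203 220 211.5
200 204 219 211.26666666666668
202 208 217 212.5
204 208 217 212.5
206 210 215 212.5
422   95  96  97 106 120 119 121 121 121 121 120 123 120 121 121 120 120 119 121 118 118 122 120 118 118 117 120 121 100  81  81  81
424   96  96  95 109 121 118 120 120 122 122 122 123 100  76  79  78  83  86 112 118 117 120 120 118 119 116 119 119  91  81  81 139
426   88  92  92 113 121 118 120 120 120 123  90  39  35  44  45  44  44  43  42  48  74  88 119 117 119 116 117 119  91  81  83  83
428  102 101  77 117 119 120 120 118 121  53  47  42  47  46  44  49  49  47  47  45  44  44  70 117 120 118 118 121  79  81  80 141
430  107 105 100 120 117 119 118 120  52  47  47  44  46  47  46  45  4
[... 159 characters left out ...]
 45  97 116 119 108  81 137 138 147
434  105 107 102 119 117 121 119  65  57  44  32  39  38  36  32  35  30  26  28  33  34  39  39  48  64 104 119 133 146 148 148 147
436  106 105 112  67  60  61  58  50  35  26  13  15  21  22  16  14  12  15  17  16  17  18  19  21  17  31  78 131 146 147 149 149
438  105 105 122  11  14  20  22  13  16  17  15  13  14  17  14  20  24  13  19  12  16  19  16  12  13  22  16  18  44  76 110 146
440   53  43  57  17  11  23  17  23  21  36  46  58  59  68  77  81  90  90  85  83  84  79  75  66  61  55  36  35  16  22  15  62
442   22  25  16  18  26  47  59  78  78  57  58  48  53  46  46  50  47  49  48  52  49  49  52  48  44  46  45  70  80  71  65  33
```

View pics/t7.png

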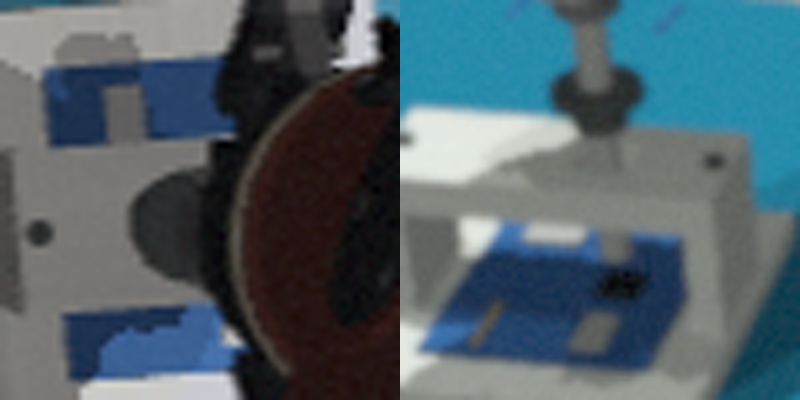

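The rod passes through the hole and its tip at about (617,262) is just above the chip at (623,285). The flange is centred to under 0.5 mm in both views, and there is no contact force. Handing in.

```bash
python3 -c "
from rig import *
print(hand_in())"
```

```text
the job is handed in; nothing more can be done
None
```

I handed the job in at about 11 s with the 12 mm probe held upright and still in the guide hole, centred to about 0.5 mm by both cameras, its tip about 10 mm above the chip, and no sign of contact in the force readings; I moved nothing else.

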